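# Index the pellet turntable to the next hole

## Robot

A 6-joint arm with a two-finger parallel gripper is mounted at the origin on the work surface. World frame = base frame: x ahead of the robot, y to its left, z up, the work surface at z = 0. Lengths are in m, angles in rad, forces in N, time in s.
With the tool pointing down it reaches from about 0.3 to 0.875 m from the base axis. Payload 6.4 kg.
Tool frame: the origin (TCP) lies at the very end of the fingers, on their centre line; the grasp point (between the pads) lies arm.grip_depth behind it (arm.grip_depth is the distance from the TCP to the grasp point, in m); z points along the fingers, x is the direction in which the jaws open and shut, and the axes are right-handed (so a half turn about z gives the same grasp; the last joint's range is limited). The gripper opens to 85 mm and grips with 20 to 120 N. Pads are 22 mm wide; open, the fingers measure 114 mm over their backs; the gripper's body (76 mm by 85 mm) begins 54 mm behind the grasp point. The pads swing forward as they close: fully open they stand 13 mm farther back than shut.
Start: joints at [-1.415, 0.181, 1.607, -0, 1.354, -0.206], TCP at [0.204, -0.538, 0.231] pointing down, gripper open.
Joint ranges: [-2.99, 2.99], [-0.89, 2.07], [0.3, 2.58], [-1.14, 4.28], [0, 2.63], [-3.12, 3.12]. Speed limits (rad/s): [2.57, 2.57, 3.01, 3.14, 3.14, 3.14].

## Interface

Orientations are given as a unit quaternion [x, y, z, w].
In Python, from bench import arm, read_camera, sign_off gives the robot as it stands.
- The arm moves only by the shell command python3 -m pendant 'ROWS' [FORCE]. ROWS is JSON, a list of rows, each a list of 7 numbers: the shift along the tool's x, y, z in m, then the turn, a rotation vector about the tool's x, y, z in rad, then the opening, from 0 (shut) to 1 (fully open). A call has 1 to 10 rows; each row shifts and turns the pose as measured when the row begins, along the tool's axes as they then stand; what a row does not reach is not made up. A row lasts 1/8 s, in which the tool goes at most 62.5 mm and 10.7 degrees, less where a joint would pass 70% of its speed; a pose out of reach is approached as far as the arm can. A call is refused whole if a number of a shift passes 0.0625 or a number of a turn 0.188, either way. A call with a gripper value outside its range is refused whole. The fingers move at their own pace and stop on an object; FORCE is the grip in N (left out, the last holds). Time passes only in rows, so rows that do not move let the fingers close. It gives the time, the measured TCP pose, the force and the opening at its end, in the units of the state.
- arm.observe(): the state, without advancing time (a new reading comes with each control period).
- read_camera(name): name is "side" or "top" or "wrist"; returns a dict with "pixels" (400x640x3 uint8, red, green, blue), "K" (3x3 intrinsics, pixels), "pose" (4x4, takes a point from camera to world coordinates); the wrist camera has in their place "tool_from_camera" (4x4, takes a point from camera to tool coordinates, whose origin is the TCP and whose axes are the tool frame's). Camera axes: x right, y up, looking along -z (the intrinsics and any distortion apply to the point x, -y, -z); pixel columns grow to the right and rows downward; lengths in m; the calibration is good to about 2 mm. A picture is of the moment at which its call begins: read the wrist's pose just before it. There is no depth.
- sign_off(): hands the job in, once; it reports no verdict.
The state is a dict: "time": time; "joint_positions": joint angles; "qd": joint speeds; "effort": joint torques, N m; "ee_pos": TCP position; "ee_rot": TCP orientation; "force": force on the tool from outside, world axes, zero at the start; "torque": the same for the moment, N m; "width": opening from 0.0 (shut) to 1.0 (fully open).
Only numpy, scipy, OpenCV 4.12 (cv2) and the standard library are available. Lean on these libraries where they do the work, as an engineer would, in place of code of your own. Each camera call takes 0.05 s, during which the arm holds its last target.

## Task

The first pellet has been measured: bring the next one under the dial gauge. With the fingertips, gently press the black index plunger in and turn the table clockwise (seen from above) to the very next hole, where the plunger must spring fully out again and lock it. Only press and push - grip and lift nothing - and leave the pellets, the gauge and the other things on the bench alone.

Things in the scene. Friction and masses are not known exactly. Their poses are not given: they have to be found in the camera images.
- indexer: Fixed base of a manual indexing turntable: dark base 250 x 420 mm, round pedestal, steel index plate. Origin: on the bench, on the turning axis; z up. The plate is a disc 304 mm across, top face 56 mm and underside 50 mm above the bench; its 8 holes, 15 mm wide, lie 45 degrees apart on a circle of 132 mm radius, joined by a narrow circular slot.
- axis_top (a point): Centre of the dark hub on the aluminium turntable, on its upright turning axis, 86 mm above the bench. The table: 222 mm across, upper face 74 mm above the bench, 8 nests (inside 34 mm, rim 4 mm high) 45 degrees apart at 80 mm radius. A flat lug 100 mm wide, reaching 154 mm from the axis, upper face 70 mm above the bench, extends over the index plate and carries the plunger.
- plunger_top (a point): Centre of the flat top of the index plunger's black round head (40 mm across, 9 mm thick), which moves with the plunger. The plunger stands upright in the lug, 132 mm from the turning axis; at rest its top is 100 mm above the bench, 30 mm above the lug.
- plunger (a joint): How far the plunger is pressed straight down (m): 0 out, 0.015 stop. Spring 5 N at 0, 9 N at 0.009, 12 N at 0.015. Out, its collar sits in a hole and locks the table (0.3 degrees play). From 0.009 it is below the plate: the table turns. Let go between holes it rises only to about 0.008, riding under the plate, and springs out to 0 in the next hole it meets (within about 3 mm).
- turntable (a joint): Turn of the turntable (rad), 0 at the start, growing clockwise seen from above; the next hole is at 0.785. With the plunger in, it turns with 1 to 2 N at the plunger and stays where it is left; the friction of a fingertip pressing on the plunger's head carries it round. Pushing a side edge of the lug also turns it once the plunger rides between holes.
- start_hole (a point): Top centre of the index-plate hole the plunger stands in at the start; fixed to the base, 56 mm above the bench.
- next_hole (a point): Top centre of the next hole clockwise, 45 degrees on; fixed to the base, 56 mm above the bench.
- gauge: The dial gauge and its stand, fixed to the base; not to be touched. Origin and axes: those of the base. The dial is 58 mm across, centred at y = +80 mm, 184 mm high, top 226 mm; a level arm, top 155 mm high, joins it to a column 20 mm thick, 252 mm high, at y = +222 mm.
- gauge_tip (a point): Ball tip of the dial gauge's spindle, parked up 87 mm above the bench so pellets pass under it; 80 mm from the turning axis on the base's +y axis.
- pellet0: Loose pressed sample pellet in an aluminium cup (32 mm across, 6 mm thick) lying in a nest of the turntable. Origin: centre of its underside. This one starts under the gauge.
- pellet1: Loose pressed sample pellet in an aluminium cup (32 mm across, 6 mm thick) lying in a nest of the turntable. Origin: centre of its underside. This one is next: 45 degrees counterclockwise of the gauge at the start.
- pellet2: Loose pressed sample pellet in an aluminium cup (32 mm across, 6 mm thick) lying in a nest of the turntable. Origin: centre of its underside. It starts 90 degrees counterclockwise of the gauge.
- pellet3: Loose pressed sample pellet in an aluminium cup (32 mm across, 6 mm thick) lying in a nest of the turntable. Origin: centre of its underside. It starts 135 degrees counterclockwise of the gauge.
- pellet4: Loose pressed sample pellet in an aluminium cup (32 mm across, 6 mm thick) lying in a nest of the turntable. Origin: centre of its underside. It starts 180 degrees counterclockwise of the gauge.
- pellet5: Loose pressed sample pellet in an aluminium cup (32 mm across, 6 mm thick) lying in a nest of the turntable. Origin: centre of its underside. It starts 225 degrees counterclockwise of the gauge.
- mortar: Loose white mortar bowl, 92 mm across, 45 mm high, a bystander. Origin: centre of its underside.
- jar: Loose clear jar with white lid, 60 mm across, 85 mm high, a bystander. Origin: centre of its underside.
- die: Loose steel pellet-pressing die, foot 60 mm across, 76 mm high, a bystander. Origin: centre of its underside.
- brush: Loose small cleaning brush, 160 mm long, lying on the bench, a bystander. Origin: its middle.

How it is judged:
By the outcome, as a careful person would: the job done as asked, in the order asked, and still so for the second after the job is handed in, with the robot touching nothing.
It also fails if it takes over 40 s, if anything falls off the work surface, if the arm or the gripper's body presses on something with over 40 N, if the wrist force passes 120 N, or if a joint passes its speed limit or range.

## Working session

There is one attempt and no reset: what is moved stays moved. The work goes in short steps, Python scripts to look and compute and a shell command to move; the robot and the scene stay as the last step left them, time stands still between calls to the robot, and variables do not carry over. Pictures are saved under pics/ and viewed, and the job is handed in when it is done.

```bash
mkdir -p pics; ls
python3 - <<'E'
from bench import arm, read_camera
import cv2
s=arm.observe();print(s, arm.grip_depth)
for n in("side","top","wrist"):
    c=read_camera(n);cv2.imwrite(f"pics/{n}0.png",c["pixels"][:,:,::-1]);print(n,c["K"].tolist(),(c.get("pose") if "pose" in c else c["tool_from_camera"]).round(4).tolist(),[k for k in c])
E
```

```text
pics
{'time': 0.0, 'joint_positions': array([-1.41525800e+00,  1.81521696e-01,  1.60800581e+00, -8.44821759e-06,
        1.35381181e+00, -2.06303954e-01]), 'qd': array([ 0.00054504, -0.00205088, -0.00213666, -0.00095793, -0.00153557,
        0.00018578]), 'effort': array([ 1.09977620e-03, -4.44869363e+01, -3.51332974e+01, -1.23642048e-04,
        9.03575012e-03, -1.34294581e-05]), 'ee_pos': array([ 0.20347278, -0.53720284,  0.2303961 ]), 'ee_rot': array([ 8.22799641e-01, -5.68330879e-01, -6.04655921e-04, -6.30171580e-04]), 'force': array([-0.03460559, -0.04842416, -0.17573089]), 'torque': array([-0.03420885,  0.06145988,  0.010311  ]), 'width': 1.0008679250428965} 0.0187
side [[407.26756716635003, 0.0, 322.8039773022861], [0.0, 407.26756716635003, 199.59477229621302], [0.0, 0.0, 1.0]] [[-0.7016, 0.3831, -0.6009, -0.1674], [-0.7125, -0.366, 0.5986, 0.8135], [0.0094, 0.8481, 0.5298, 0.7344], [0.0, 0.0, 0.0, 1.0]] ['pixels', 'K', 'pose']
top [[462.89435504342526, 0.0, 324.0566938388726], [0.0, 462.89435504342526, 201.1030422757822], [0.0, 0.0, 1.0]] [[-0.025, 0.9952, -0.095, 0.4765], [-0.9994, -0.0226, 0.027, 0.0977], [0.0248, 0.0957, 0.9951, 1.4038], [0.0, 0.0, 0.0, 1.0]] ['pixels', 'K', 'pose']
wrist [[280.7981778264817, 0.0, 320.40824741895835], [0.0, 280.7981778264817, 197.38342492439244], [0.0, 0.0, 1.0]] [[1.0, 0.0003, -0.0006, 0.0005], [0.0001, -0.9601, -0.2798, -0.0716], [-0.0007, 0.2798, -0.9601, -0.1419], [0.0, 0.0, 0.0, 1.0]] ['pixels', 'K', 'tool_from_camera']
```

View pics/side0.png

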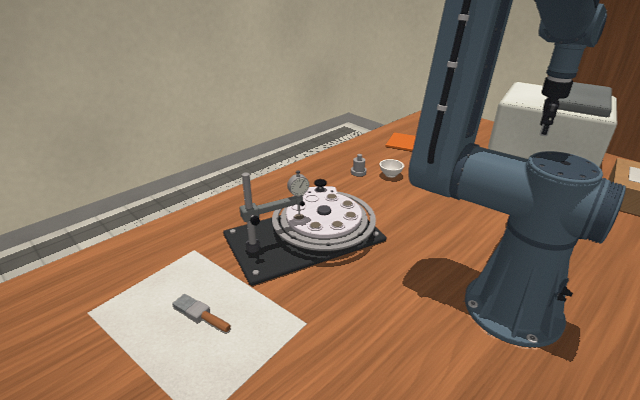

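View pics/top0.png

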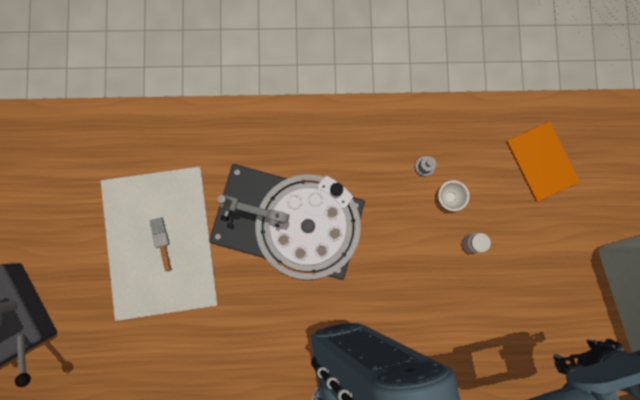

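View pics/wrist0.png

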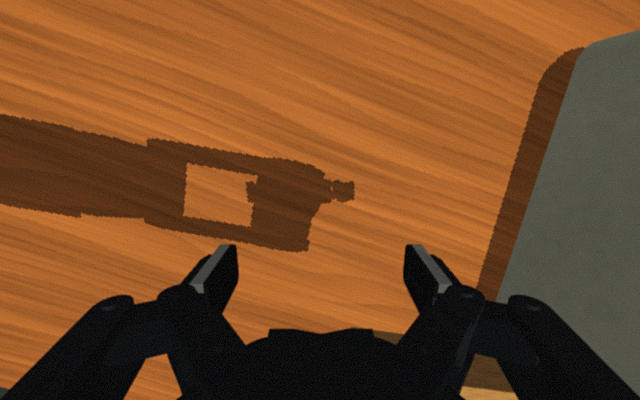

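The top view shows the hub at about (308,226), the black plunger head at (337,189), the gauge on the left, and the loose items well to the right. Clockwise takes the plunger right and down.

```bash
cat > h.py <<'E'
import numpy as np,cv2
from scipy.spatial.transform import Rotation as R
def ray(c,u,v,T=None):
    K=c["K"];T=c["pose"] if T is None else T
    d=np.array([(u-K[0,2])/K[0,0],-(v-K[1,2])/K[1,1],-1.]);return T[:3,3],T[:3,:3]@d
def onz(c,u,v,z,T=None):
    o,d=ray(c,u,v,T);return o+d*(z-o[2])/d[2]
def tri(a,b):
    (o,d),(p,e)=a,b
    t=np.linalg.lstsq(np.c_[d,-e],p-o,rcond=None)[0];P=o+d*t[0];Q=p+e*t[1];return (P+Q)/2,np.linalg.norm(P-Q)
def proj(c,P,T=None):
    K=c["K"];T=c["pose"] if T is None else T
    q=T[:3,:3].T@(np.array(P)-T[:3,3]);return K[0,0]*q[0]/-q[2]+K[0,2],K[1,1]*-q[1]/-q[2]+K[1,2]
def blobs(img,box,th):
    x0,y0,x1,y1=box;m=(img[y0:y1,x0:x1].max(2)<th).astype(np.uint8)
    n,l,s,c=cv2.connectedComponentsWithStats(m)
    return [(s[i].tolist(),(c[i]+[x0,y0]).round(2).tolist()) for i in range(1,n) if s[i][4]>15]
def wT(c,s):
    T=np.eye(4);T[:3,:3]=R.from_quat(s["ee_rot"]).as_matrix();T[:3,3]=s["ee_pos"];return T@c["tool_from_camera"]
E
python3 - <<'E'
from h import *
from bench import read_camera
t=read_camera("top");s=read_camera("side")
for n,c,b in(("top",t,(270,170,365,255)),("side",s,(280,170,360,230))):
    for th in (50,75): print(n,th,blobs(c["pixels"],b,th))
cv2.imwrite("pics/crops.png",np.vstack([cv2.resize(t["pixels"][160:290,200:380,::-1],(720,520)[:2],interpolation=2)]))
cv2.imwrite("pics/crops2.png",cv2.resize(s["pixels"][160:290,210:390,::-1],(720,520),interpolation=2))
E
```

```text
top 50 [([61, 14, 11, 11, 101], [336.24, 188.99])]
top 75 [([0, 5, 14, 14, 98], [274.14, 180.21]), ([0, 12, 30, 20, 40], [282.82, 189.98]), ([61, 13, 12, 13, 117], [336.16, 189.15]), ([84, 28, 10, 17, 60], [359.62, 203.92]), ([78, 36, 7, 18, 23], [351.57, 215.74])]
side 50 [([35, 9, 11, 13, 90], [319.91, 184.26]), ([20, 31, 5, 5, 16], [301.69, 202.94]), ([38, 40, 13, 5, 19], [324.84, 212.84])]
side 75 [([34, 9, 12, 13, 108], [319.94, 184.56]), ([0, 25, 25, 14, 131], [292.78, 201.93]), ([38, 39, 13, 6, 36], [324.06, 212.44]), ([15, 46, 9, 3, 22], [299.18, 216.95])]
```

View pics/crops.png

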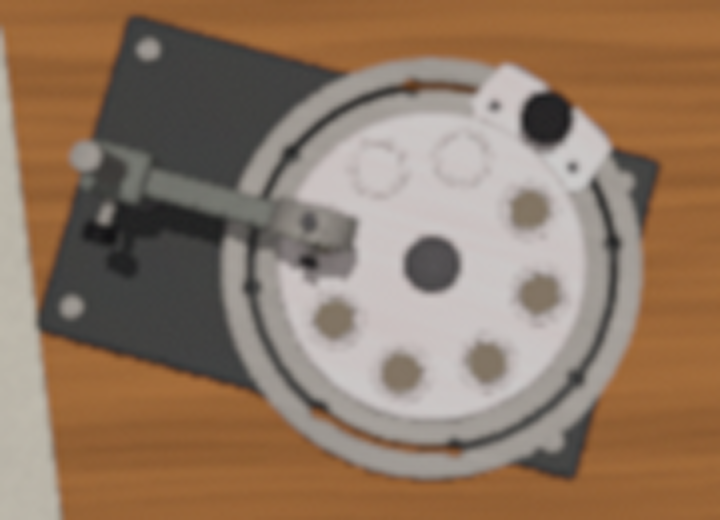

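View pics/crops2.png

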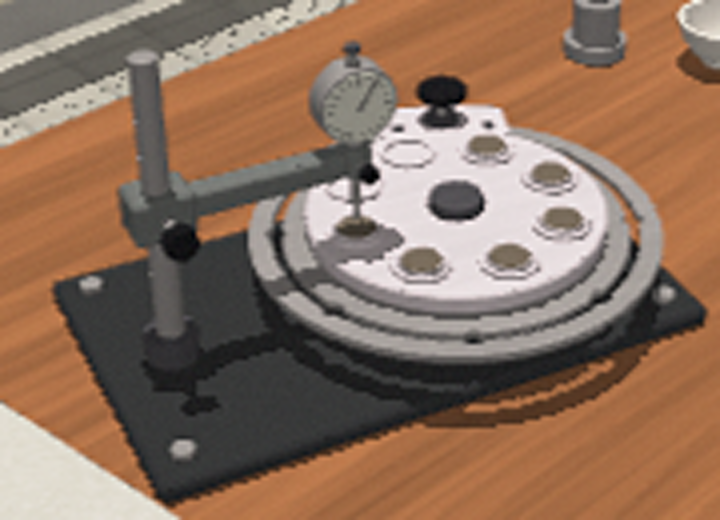

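Run:
```python
from h import *
from bench import read_camera
t=read_camera("top");s=read_camera("side")
print(blobs(t["pixels"],(296,214,320,238),120),blobs(s["pixels"],(312,203,338,218),120))
h=onz(t,307.6,225.7,.086);p=onz(t,336.2,189.05,.0985)
print("top",h,p,np.hypot(*(h-p)[:2]),np.degrees(np.arctan2(*(p-h)[1::-1])))
for z in(.1,):
  a=onz(s,320,182.8,.1);b=onz(s,323.8,209.6,.086);print("side",b,a,np.hypot(*(a-b)[:2]))
print(tri(ray(t,336.2,189.05),ray(s,320,182.8)),tri(ray(t,307.6,225.7),ray(s,323.8,209.6)))
# nests/pellets at z ~.08 crop
for u,v in((530,210),(540,294),(488,362),(402,373),(335,320),(462,158),(378,168)):
  q=onz(t,(u+.5)/4-.5+200,(v+.5)/4-.5+160,.078)-h;print(np.hypot(*q[:2]),np.degrees(np.arctan2(q[1],q[0])))
```

```text
[([5, 5, 14, 14, 145], [307.52, 225.63])] [([5, 2, 14, 10, 108], [323.66, 210.02])]
top [0.53315042 0.11042338 0.086     ] [0.63477605 0.02681373 0.0985    ] 0.13159917304071445 -39.44488695501365
side [0.52714979 0.11703354 0.086     ] [0.6293909 0.032984  0.1      ] 0.13235395744007059
(array([0.63536398, 0.02679556, 0.09509397]), np.float64(0.00048263552671850554)) (array([0.53347863, 0.11054863, 0.08002145]), np.float64(0.00019578799987685338))
0.08050109383149674 -62.13360811778978
0.08001148314682621 -106.50915836387831
0.07994225344683636 -151.34185163184935
0.07976358264194483 163.24721503005253
0.07939512671908365 118.30687266533532
0.079711320794252 -16.933593933876928
0.07965411577518258 27.894815439299556
```

```bash
cat > d.py <<'E'
import sys
from h import *
from bench import arm
s=arm.observe();M=R.from_quat(s["ee_rot"]).as_matrix()
print("t",round(s["time"],3),"pos",s["ee_pos"].round(4),"F",s["force"].round(2),"w",round(s["width"],2),"j",s["joint_positions"].round(2))
if len(sys.argv)>3:
    g=np.array([float(a) for a in sys.argv[1:4]]);print("tool shift",(M.T@(g-s["ee_pos"])).round(4))
    print("tilt fix rv",(np.cross(M.T@[0,0,-1.],[0,0,1])*-1).round(4))
E
python3 d.py .634 .0275 .2; python3 -c "
from d import M;print(M.round(3))"
```

```text
t 0.35 pos [ 0.2035 -0.5377  0.2311] F [ 0.09 -0.3  -0.57] w 1.0 j [-1.42  0.18  1.61 -0.    1.35 -0.21]
tool shift [-0.3762 -0.6026  0.0313]
tilt fix rv [-0.0001  0.0004 -0.    ]
t 0.35 pos [ 0.2035 -0.5377  0.2311] F [ 0.09 -0.3  -0.57] w 1.0 j [-1.42  0.18  1.61 -0.    1.35 -0.21]
[[ 0.354 -0.935 -0.   ]
 [-0.935 -0.354  0.   ]
 [-0.    -0.    -1.   ]]
```

```bash
python3 -m pendant '[[-0.015,-0.025,0,0,0,0,0],[-0.027,-0.043,0,0,0,0,0],[-0.027,-0.043,0,0,0,0,0],[-0.027,-0.043,0,0,0,0,0],[-0.027,-0.043,0,0,0,0,0],[-0.027,-0.043,0,0,0,0,0],[-0.027,-0.043,0,0,0,0,0],[-0.027,-0.043,0,0,0,0,0],[-0.027,-0.043,0,0,0,0,0],[-0.027,-0.043,0,0,0,0,0]]' 20; python3 d.py .634 .0275 .2
```

```text
time: 1.6
ee_pos: [0.5053, -0.1428, 0.232]
ee_rot: [0.821, -0.572, 0.002, 0.0]
force: [0.6, -0.4, -0.3]
width: 0.001
t 1.6 pos [ 0.5053 -0.1428  0.232 ] F [ 0.62 -0.39 -0.33] w 0.0 j [-0.5   0.07  1.73 -0.    1.34  0.72]
tool shift [-0.1153 -0.1797  0.0319]
tilt fix rv [-0.0019 -0.0043  0.    ]
```

```bash
python3 -m pendant '[[-0.03,-0.045,0,0,0,0,0],[-0.03,-0.045,0,0,0,0,0],[-0.028,-0.045,0,0,0,0,0],[-0.027,-0.044,0.01,0,0,0,0],[0,0,0.02,0,0,0,0],[0,0,0,0,0,0,0]]'; python3 d.py .634 .0275 .2
python3 - <<'E'
from h import *
from bench import read_camera,arm
s=arm.observe();c=read_camera("wrist");cv2.imwrite("pics/w1.png",c["pixels"][:,:,::-1])
T=wT(c,s);print(proj(c,(.5335,.1105,.086),T),proj(c,(.634,.0275,.1),T),proj(c,s["ee_pos"],T))
E
```

```text
time: 2.35
ee_pos: [0.6384, 0.0365, 0.2009]
ee_rot: [0.822, -0.57, 0.003, 0.0]
force: [-0.2, -0.0, -0.3]
width: -0.001
t 2.35 pos [0.6384 0.0365 0.2009] F [-0.22 -0.03 -0.3 ] w -0.0 j [-0.13  0.34  1.47 -0.    1.32  1.09]
tool shift [0.0069 0.0073 0.001 ]
tilt fix rv [-0.003  -0.0055  0.    ]
(np.float64(215.0516210956597), np.float64(262.9535284670752)) (np.float64(326.7338621654549), np.float64(206.25250068672068)) (np.float64(319.43909407276703), np.float64(249.59540657673386))
```

View pics/w1.png

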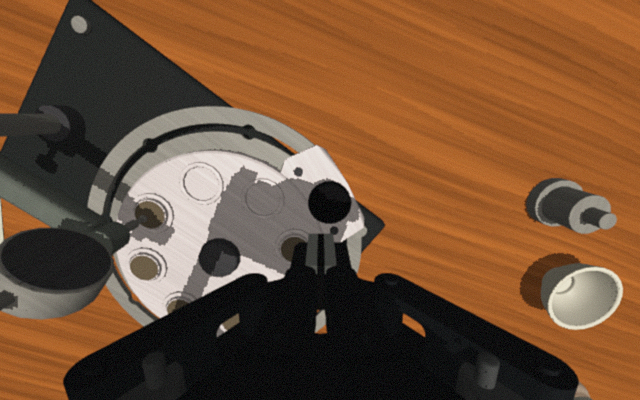

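Wrist view: head at about (329,202) and hub at (219,257), each within about 6 px of where the top-camera estimate predicts. I'll refine the estimate from this.

Run:
```python
from h import *
from bench import read_camera,arm
s=arm.observe();c=read_camera("wrist");T=wT(c,s)
t=read_camera("top")
cv2.imwrite("pics/w1c.png",cv2.resize(c["pixels"][150:290,180:380,::-1],(800,560),interpolation=2))
b=blobs(c["pixels"],(285,165,375,240),45);print(b)
p=onz(c,329.2,201.8,.1,T);h=onz(c,219.3,257.3,.086,T);print(p,h,np.hypot(*(p-h)[:2]),np.degrees(np.arctan2(*(p-h)[1::-1])))
print(tri(ray(c,329.2,201.8,T),ray(t,336.2,189.05)),tri(ray(c,219.3,257.3,T),ray(t,307.6,225.7)))
```

```text
[([23, 17, 42, 42, 1362], [328.37, 202.44]), ([72, 38, 18, 37, 194], [367.38, 221.67]), ([45, 63, 7, 6, 36], [332.97, 230.47]), ([33, 69, 6, 6, 36], [320.5, 236.5])]
[0.63931973 0.02651647 0.1       ] [0.54147702 0.1081802  0.086     ] 0.12744473493421654 -39.84982953776684
(array([0.63612869, 0.0255911 , 0.08869293]), np.float64(0.0014142723449629673)) (array([0.53366469, 0.11047494, 0.07363956]), np.float64(0.0001405269620197377))
```

View pics/w1c.png

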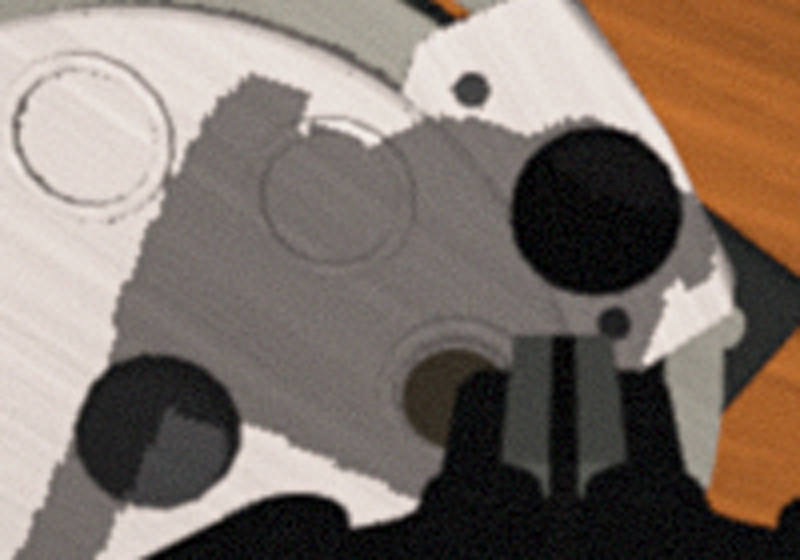

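```bash
python3 d.py .6347 .0264 .13; python3 -m pendant '[[0.004,0.004,0.02,0,0,0,0],[0.003,0.004,0.03,0,0,0,0],[0,0,0.02,0,0,0,0],[0,0,0,0,0,0,0]]';python3 d.py .6347 .0264 .1
```

```text
t 2.5 pos [0.6399 0.0354 0.2042] F [ 0.56 -0.21  0.38] w 0.0 j [-0.13  0.34  1.47 -0.    1.32  1.09]
tool shift [0.006  0.0086 0.0742]
tilt fix rv [-0.0078 -0.0078  0.    ]
time: 3.0
ee_pos: [0.6345, 0.0207, 0.1321]
ee_rot: [0.82, -0.572, 0.007, -0.001]
force: [-0.5, -0.1, -0.4]
width: -0.0
t 3.0 pos [0.6345 0.0207 0.1321] F [-0.49 -0.09 -0.38] w -0.0 j [-0.15  0.4   1.54 -0.    1.19  1.07]
tool shift [-0.0056 -0.0018  0.0321]
tilt fix rv [-0.0097 -0.0097  0.    ]
```

```bash
python3 -m pendant '[[-0.005,-0.002,0.010,-0.01,-0.01,0,0],[0,0,0.006,0,0,0,0],[0,0,0,0,0,0,0]]';python3 d.py .6347 .0264 .1
python3 - <<'E'
from h import *
from bench import read_camera,arm
c=read_camera("wrist");t=read_camera("side")
cv2.imwrite("pics/w2.png",np.hstack([cv2.resize(c["pixels"][150:290,220:420,::-1],(400,280)),cv2.resize(t["pixels"][150:250,260:400,::-1],(392,280))]))
E
```

```text
time: 3.38
ee_pos: [0.6356, 0.0254, 0.1166]
ee_rot: [0.82, -0.573, 0.0, -0.0]
force: [0.7, -0.3, -0.1]
width: -0.0
t 3.375 pos [0.6356 0.0254 0.1166] F [ 0.71 -0.28 -0.12] w -0.0 j [-0.15  0.43  1.54  0.    1.18  1.07]
tool shift [-0.0012  0.0005  0.0166]
tilt fix rv [-0.0012 -0.0002  0.    ]
```

View pics/w2.png

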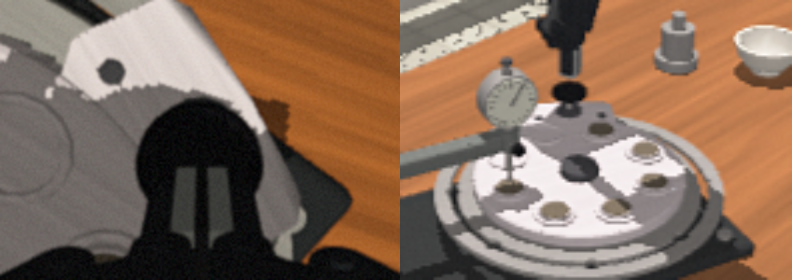

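The fingertips are centred over the head in both views, about 16 mm above it. Lowering to contact next.

```bash
python3 -m pendant '[[-0.001,0,0.008,0,0,0,0],[0,0,0.005,0,0,0,0],[0,0,0,0,0,0,0]]';python3 -m pendant '[[0,0,0.003,0,0,0,0]]';python3 -m pendant '[[0,0,0.003,0,0,0,0]]';python3 d.py .6347 .0264 .09
```

```text
time: 3.85
ee_pos: [0.6359, 0.0266, 0.104]
ee_rot: [0.82, -0.573, 0.001, -0.001]
force: [-0.0, -0.3, -0.4]
width: -0.0
time: 3.98
ee_pos: [0.6362, 0.0266, 0.1011]
ee_rot: [0.82, -0.573, 0.002, -0.001]
force: [-0.3, 0.3, 0.4]
width: -0.004
time: 4.1
ee_pos: [0.6363, 0.0266, 0.0984]
ee_rot: [0.82, -0.573, 0.002, -0.001]
force: [-2.8, 0.8, 5.1]
width: -0.002
t 4.1 pos [0.6363 0.0266 0.0984] F [-2.82  0.84  5.15] w -0.0 j [-0.14  0.45  1.54  0.    1.14  1.07]
tool shift [-0.0003  0.0016  0.0084]
tilt fix rv [-0.0036 -0.0014  0.    ]
```

```bash
python3 -m pendant '[[0,0,0.004,-0.004,-0.001,0,0]]';python3 -m pendant '[[0,0,0.004,0,0,0,0]]';python3 -m pendant '[[0,0,0.0025,0,0,0,0]]';python3 -m pendant '[[0,0,0.0005,0,0,0,0]]';python3 d.py .6347 .0264 .0875
```

```text
time: 4.22
ee_pos: [0.6364, 0.0268, 0.095]
ee_rot: [0.82, -0.573, 0.0, 0.0]
force: [-2.1, 1.7, 7.1]
width: 0.001
time: 4.35
ee_pos: [0.6366, 0.0271, 0.0918]
ee_rot: [0.82, -0.573, 0.0, -0.0]
force: [-2.9, 1.8, 8.5]
width: 0.002
time: 4.47
ee_pos: [0.6369, 0.0274, 0.0902]
ee_rot: [0.82, -0.573, 0.0, -0.0]
force: [-4.0, 1.9, 8.0]
width: 0.001
time: 4.6
ee_pos: [0.6372, 0.0277, 0.0908]
ee_rot: [0.82, -0.572, 0.0, -0.001]
force: [-3.5, 1.5, 7.9]
width: 0.002
t 4.6 pos [0.6372 0.0277 0.0908] F [-3.54  1.49  7.86] w 0.0 j [-0.14  0.47  1.54  0.    1.13  1.08]
tool shift [0.0003 0.0028 0.0033]
tilt fix rv [-0.0016  0.     -0.    ]
```

```bash
cat > arc.py <<'E'
import sys
from d import *
ax=np.array([.533,.1105]);r=.1325
p=s["ee_pos"][:2]-ax;th=np.degrees(np.arctan2(p[1],p[0]));print("r %.4f th %.2f turned %.2f"%(np.hypot(*p),th,-39.6-th), "rad/tan force",(s["force"][:2]@p/np.hypot(*p)).round(2))
cur=s["ee_pos"][:2];n=3;st=float(sys.argv[1])
for i in range(1,n+1):
    a=np.radians(th-st*i);q=ax+r*np.array([np.cos(a),np.sin(a)]);print((M.T@np.r_[q-cur,0]).round(4));cur=q
print("fix",(M.T@[0,0,-1.]).round(4))
E
python3 -m pendant '[[0,0.001,0.003,0,0,0,0]]';python3 -m pendant '[[0,0,0.003,-0.001,0,0,0]]';python3 -m pendant '[[0,0,0.001,0,0,0,0]]'; python3 arc.py 3
```

```text
time: 4.72
ee_pos: [0.6372, 0.0277, 0.0893]
ee_rot: [0.82, -0.572, 0.001, -0.001]
force: [-1.7, 2.1, 8.3]
width: -0.002
time: 4.85
ee_pos: [0.6377, 0.0281, 0.0877]
ee_rot: [0.82, -0.572, 0.001, -0.002]
force: [-3.9, 2.2, 9.2]
width: 0.001
time: 4.97
ee_pos: [0.6381, 0.0285, 0.088]
ee_rot: [0.82, -0.572, 0.002, -0.002]
force: [-4.2, 2.1, 9.7]
width: -0.005
t 4.975 pos [0.6381 0.0285 0.088 ] F [-4.22  2.07  9.75] w -0.0 j [-0.14  0.47  1.54  0.    1.12  1.08]
r 0.1333 th -37.94 turned -1.66 rad/tan force -4.6
[ 0.0028  0.0064 -0.    ]
[ 0.0032  0.0062 -0.    ]
[ 0.0029  0.0063 -0.    ]
fix [-3.0e-04  4.9e-03  1.0e+00]
```

```bash
sed -i 's/r=.1325/r=.131/' arc.py; python3 -m pendant '[[0.002,0.004,0.002,-0.005,0,0,0],[0.003,0.0065,0.001,0,0,0,0],[0.003,0.0065,0.001,0,0,0,0]]'; python3 arc.py 3
```

```text
time: 5.35
ee_pos: [0.6286, 0.017, 0.0893]
ee_rot: [0.82, -0.572, 0.003, -0.003]
force: [-0.8, 3.6, 8.6]
width: -0.0
t 5.35 pos [0.6286 0.017  0.0893] F [-0.84  3.61  8.57] w -0.0 j [-0.16  0.45  1.58  0.    1.11  1.05]
r 0.1337 th -44.35 turned 4.75 rad/tan force -3.13
[ 0.0003  0.0074 -0.0001]
[ 0.0024  0.0064 -0.0001]
[ 0.0021  0.0065 -0.0001]
fix [-0.0015  0.0088  1.    ]
```

```bash
python3 -m pendant '[[0,0.0055,0.003,-0.009,-0.001,0,0],[0.002,0.0065,0.002,-0.002,0,0,0]]'; python3 arc.py 3
python3 - <<'E'
from h import *
from bench import read_camera
t=read_camera("top")
cv2.imwrite("pics/t3.png",cv2.resize(t["pixels"][160:290,240:400,::-1],(640,520)))
c=read_camera("wrist");cv2.imwrite("pics/w3.png",c["pixels"][:,:,::-1])
E
```

```text
time: 5.6
ee_pos: [0.6221, 0.0107, 0.0888]
ee_rot: [0.82, -0.572, 0.004, -0.001]
force: [-0.9, 3.6, 8.8]
width: 0.003
t 5.6 pos [0.6221 0.0107 0.0888] F [-0.92  3.57  8.77] w 0.0 j [-0.17  0.43  1.59 -0.    1.11  1.04]
r 0.1338 th -48.23 turned 8.63 rad/tan force -3.28
[-0.0003  0.0075 -0.0001]
[ 0.002   0.0066 -0.    ]
[ 0.0017  0.0067 -0.    ]
fix [-0.0046  0.0068  1.    ]
```

View pics/t3.png

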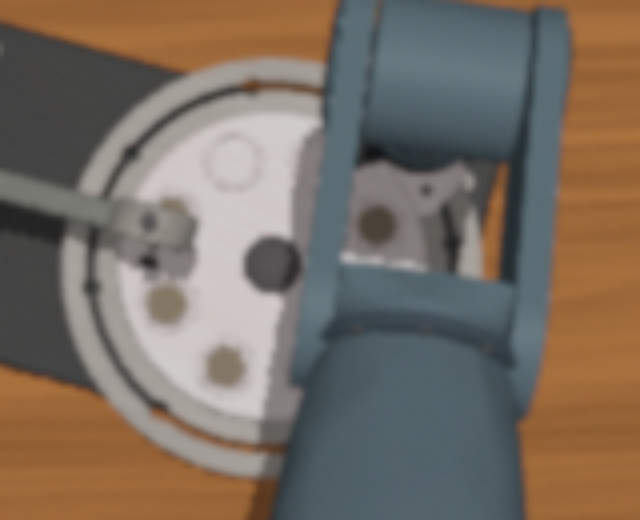

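View pics/w3.png

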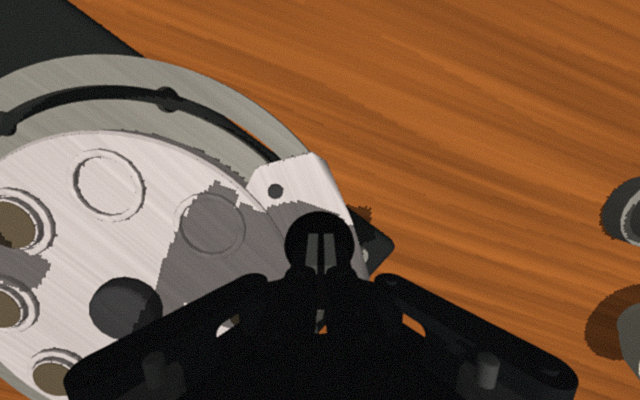

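The table is turning with the finger. Next I'll measure its angle from the pellets in the top view.

```bash
cat > ang.py <<'E'
from h import *
from bench import read_camera
t=read_camera("top");im=t["pixels"].astype(int)
h=onz(t,307.55,225.65,.086)
hsv=cv2.cvtColor(t["pixels"],cv2.COLOR_RGB2HSV)
b=((im[:,:,0]-im[:,:,2]>22)&(im.max(2)<190)&(im[:,:,0]-im[:,:,2]<80)).astype(np.uint8)
n,l,st,c=cv2.connectedComponentsWithStats(b)
for i in range(1,n):
    if 40<st[i][4]<140:
        q=onz(t,c[i][0],c[i][1],.078)-h
        if .07<np.hypot(*q[:2])<.09: print(st[i][4],"r %.4f ang %.2f"%(np.hypot(*q[:2]),np.degrees(np.arctan2(q[1],q[0]))))
E
python3 ang.py
python3 - <<'E'
from h import *
im=cv2.imread("pics/top0.png")[:,:,::-1];im=np.ascontiguousarray(im)
from bench import read_camera
import bench
t=read_camera("top");t["pixels"]=im
import ang as _ if False else None
E
sed 's/^t=.*/t=read_camera("top");t["pixels"]=cv2.imread("pics\/top0.png")[:,:,::-1].copy();im=t["pixels"].astype(int)/' ang.py > ang0.py; python3 ang0.py
```

```text
58 r 0.0805 ang 108.34
56 r 0.0802 ang 153.79
58 r 0.0803 ang -61.97
56 r 0.0799 ang -106.64
55 r 0.0797 ang 117.64
56 r 0.0798 ang -151.67
59 r 0.0797 ang 162.86  File "<stdin>", line 6
    import ang as _ if False else None
                    ^^
SyntaxError: invalid syntax
```

```bash
python3 -m pendant '[[-0.0005,0.010,0.003,-0.007,-0.005,0,0],[0.001,0.010,0.0025,-0.002,-0.001,0,0],[0.0005,0.010,0.0025,-0.002,-0.001,0,0]]'; python3 arc.py 4;python3 ang.py
```

```text
time: 6.18
ee_pos: [0.6021, -0.0026, 0.088]
ee_rot: [0.82, -0.572, 0.006, -0.003]
force: [1.0, 2.2, 9.5]
width: 0.003
t 6.175 pos [ 0.6021 -0.0026  0.088 ] F [0.96 2.16 9.52] w 0.0 j [-0.2   0.39  1.65 -0.    1.08  1.02]
r 0.1325 th -58.57 turned 18.97 rad/tan force -1.34
[-0.      0.0093 -0.0001]
[ 0.0008  0.0091 -0.0001]
[ 0.0002  0.0091 -0.0001]
fix [-0.0074  0.0117  0.9999]
46 r 0.0811 ang 52.56
46 r 0.0798 ang 100.17
57 r 0.0798 ang 143.77
```

```bash
python3 -m pendant '[[0.0005,0.010,0.003,-0.012,-0.007,0,0],[0.0005,0.010,0.0025,-0.003,-0.002,0,0],[-0.0005,0.010,0.0025,-0.003,-0.002,0,0]]'; python3 arc.py 4;python3 ang.py
```

```text
time: 6.6
ee_pos: [0.5797, -0.0141, 0.0864]
ee_rot: [0.82, -0.572, 0.003, -0.002]
force: [0.5, 1.6, 10.6]
width: -0.001
t 6.6 pos [ 0.5797 -0.0141  0.0864] F [ 0.46  1.64 10.56] w -0.0 j [-0.23  0.36  1.71  0.    1.07  0.99]
r 0.1330 th -69.45 turned 29.85 rad/tan force -1.37
[-0.0023  0.0092 -0.0001]
[-0.0009  0.0091 -0.0001]
[-0.0015  0.009  -0.0001]
fix [-0.0023  0.0069  1.    ]
58 r 0.0805 ang 42.75
54 r 0.0802 ang 133.06
56 r 0.0796 ang 178.38
```

```bash
python3 -m pendant '[[-0.002,0.010,0.002,-0.007,-0.002,0,0],[-0.001,0.009,0.002,-0.003,-0.001,0,0],[-0.001,0.005,0.001,0,0,0,0]]'; python3 arc.py 2;python3 ang.py
```

```text
time: 7.02
ee_pos: [0.5615, -0.0196, 0.0878]
ee_rot: [0.82, -0.572, 0.005, -0.002]
force: [0.4, 2.5, 9.4]
width: -0.002
t 7.025 pos [ 0.5615 -0.0196  0.0878] F [0.36 2.51 9.37] w -0.0 j [-0.25  0.32  1.76  0.    1.06  0.97]
r 0.1332 th -77.65 turned 38.05 rad/tan force -2.37
[-0.0029  0.0042 -0.0001]
[-0.0009  0.0045 -0.0001]
[-0.001   0.0045 -0.0001]
fix [-0.0062  0.0102  0.9999]
57 r 0.0807 ang 35.03
56 r 0.0797 ang 125.11
54 r 0.0799 ang 170.64
```

```bash
python3 -m pendant '[[-0.0025,0.007,0.0025,-0.010,-0.006,0,0],[-0.001,0.006,0.002,-0.002,-0.001,0,0],[-0.001,0.001,0.0015,0,0,0,0]]'; python3 arc.py 2;python3 ang.py
```

```text
time: 7.45
ee_pos: [0.5528, -0.0212, 0.088]
ee_rot: [0.82, -0.572, 0.006, -0.003]
force: [-0.2, 0.0, 10.0]
width: 0.002
t 7.45 pos [ 0.5528 -0.0212  0.088 ] F [-0.22  0.05  9.96] w 0.0 j [-0.25  0.3   1.78  0.    1.05  0.96]
r 0.1331 th -81.45 turned 41.85 rad/tan force -0.08
[-0.0031  0.004  -0.0001]
[-0.0012  0.0044 -0.0001]
[-0.0013  0.0044 -0.0001]
fix [-0.0064  0.011   0.9999]
57 r 0.0808 ang 31.23
56 r 0.0793 ang 120.97
56 r 0.0799 ang 166.42
```

```bash
python3 -m pendant '[[-0.0015,0.006,0.0025,-0.008,-0.004,0,0],[-0.001,0.001,0.0015,0,0,0,0]]'; python3 arc.py 2;python3 ang.py
```

```text
time: 7.75
ee_pos: [0.5495, -0.0217, 0.088]
ee_rot: [0.82, -0.572, 0.006, -0.003]
force: [-0.5, -0.8, 9.2]
width: -0.003
t 7.75 pos [ 0.5495 -0.0217  0.088 ] F [-0.45 -0.82  9.17] w -0.0 j [-0.26  0.29  1.79  0.    1.05  0.96]
r 0.1332 th -82.87 turned 43.27 rad/tan force 0.75
[-0.0033  0.0039 -0.0001]
[-0.0013  0.0044 -0.0001]
[-0.0014  0.0043 -0.0001]
fix [-0.007   0.0114  0.9999]
55 r 0.0805 ang 29.98
58 r 0.0798 ang 119.49
57 r 0.0799 ang 165.37
```

```bash
python3 -m pendant '[[-0.0015,0.005,0.0025,-0.008,-0.004,0,0],[-0.001,0.001,0.0015,0,0,0,0]]'; python3 arc.py 2;python3 ang.py
```

```text
time: 8.05
ee_pos: [0.5473, -0.0219, 0.088]
ee_rot: [0.82, -0.572, 0.006, -0.003]
force: [-0.5, -0.0, 9.0]
width: 0.003
t 8.05 pos [ 0.5473 -0.0219  0.088 ] F [-0.52 -0.04  9.02] w 0.0 j [-0.26  0.29  1.8   0.    1.04  0.96]
r 0.1332 th -83.84 turned 44.24 rad/tan force -0.01
[-0.0033  0.0039 -0.0001]
[-0.0013  0.0044 -0.0001]
[-0.0015  0.0043 -0.0001]
fix [-0.0077  0.0117  0.9999]
56 r 0.0801 ang 29.06
56 r 0.0793 ang 118.71
57 r 0.0795 ang 163.97
```

```bash
python3 -m pendant '[[-0.001,0.0025,0.002,-0.008,-0.004,0,0]]'; python3 ang.py; python3 -m pendant '[[0,0,-0.003,0,0,0,0]]';python3 -m pendant '[[0,0,-0.004,0,0,0,0]]';python3 -m pendant '[[0,0,-0.004,0,0,0,0]]';python3 -m pendant '[[0,0,-0.005,0,0,0,0]]'; python3 -m pendant '[[0,0,-0.005,0,0,0,0]]'; python3 arc.py 2;python3 ang.py
```

```text
time: 8.22
ee_pos: [0.5469, -0.0221, 0.0881]
ee_rot: [0.82, -0.573, 0.005, -0.002]
force: [1.0, 1.4, 9.6]
width: -0.0
56 r 0.0801 ang 29.06
55 r 0.0795 ang 118.37
58 r 0.0796 ang 164.11
time: 8.4
ee_pos: [0.548, -0.022, 0.0924]
ee_rot: [0.82, -0.573, 0.006, -0.002]
force: [-0.4, 2.1, 7.3]
width: 0.0
time: 8.52
ee_pos: [0.548, -0.0221, 0.097]
ee_rot: [0.82, -0.572, 0.006, -0.002]
force: [-5.6, -1.2, 7.5]
width: -0.0
time: 8.65
ee_pos: [0.5477, -0.0222, 0.1013]
ee_rot: [0.82, -0.572, 0.006, -0.002]
force: [0.3, -0.1, -0.1]
width: 0.002
time: 8.78
ee_pos: [0.5475, -0.0222, 0.1062]
ee_rot: [0.82, -0.572, 0.006, -0.002]
force: [-0.6, 0.2, -0.9]
width: -0.0
time: 8.9
ee_pos: [0.5473, -0.0221, 0.1112]
ee_rot: [0.82, -0.573, 0.006, -0.002]
force: [0.1, -0.4, -0.4]
width: 0.002
t 8.9 pos [ 0.5473 -0.0221  0.1112] F [ 0.08 -0.43 -0.4 ] w 0.0 j [-0.26  0.25  1.78 -0.    1.09  0.96]
r 0.1334 th -83.83 turned 44.23 rad/tan force 0.44
[-0.0035  0.0038 -0.0001]
[-0.0013  0.0044 -0.0001]
[-0.0015  0.0043 -0.0001]
fix [-0.0069  0.0094  0.9999]
54 r 0.0806 ang 28.25
58 r 0.0798 ang 117.98
56 r 0.0793 ang 162.99
```

At z = 0.097 the spring was still pushing with 7.5 N, so the collar had risen past the underside of the plate and into the hole. The pellets now read 45°. I'll retreat and check.

```bash
python3 -m pendant '[[0,0,-0.03,0,0,0,0],[0,0,-0.05,0,0,0,0],[0.03,0,-0.04,0,0,0,0],[0.05,0.0,0,0,0,0,0],[0.05,0.0,0,0,0,0,0],[0.05,0.0,0,0,0,0,0],[0,0,0,0,0,0,0]]'; python3 ang.py
python3 - <<'E'
from h import *
from bench import read_camera
t=read_camera("top");s=read_camera("side")
a=cv2.resize(t["pixels"][160:290,240:380,::-1],(396,368));b=cv2.resize(s["pixels"][160:290,260:400,::-1],(396,368),interpolation=2)
cv2.imwrite("pics/f.png",np.hstack([a,b]))
print(blobs(t["pixels"],(325,205,360,245),50),blobs(s["pixels"],(335,180,375,225),50))
ax=np.array([.533,.1105]);
for z,n in((.1,"out"),(.092,"in8")):
  th=np.radians(-84.5);P=np.r_[ax+.132*np.array([np.cos(th),np.sin(th)]),z];print(n,proj(t,P),proj(s,P))
E
```

```text
time: 9.82
ee_pos: [0.61, -0.1951, 0.2367]
ee_rot: [0.821, -0.572, 0.006, -0.002]
force: [0.3, 0.4, -0.6]
width: 0.0
54 r 0.0806 ang 28.25
57 r 0.0797 ang -106.55
59 r 0.0796 ang 117.93
58 r 0.0796 ang -151.49
57 r 0.0794 ang 162.86
[([24, 10, 11, 11, 98], [353.72, 219.82])] [([10, 4, 12, 8, 68], [350.81, 187.65])]
out (np.float64(353.966249788212), np.float64(219.9442314447615)) (np.float64(351.2571701336063), np.float64(186.5437871382266))
in8 (np.float64(353.7154942183393), np.float64(220.09951451067468)) (np.float64(351.1378440571653), np.float64(188.76611627261778))
```

View pics/f.png

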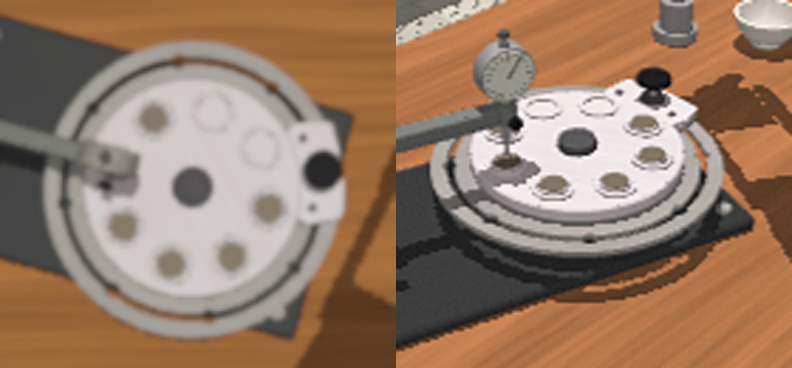

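```bash
python3 -c "
from bench import sign_off,arm
s=arm.observe();print(s['time'],s['force'].round(1));print(sign_off())"
```

```text
9.975 [-0.6 -0.6 -0.3]
the job is handed in; nothing more can be done
None
```

The next pellet is now under the dial gauge and the table is locked in the next hole clockwise. I handed the job in at about 10 s on the robot's clock.

With the closed fingertips I pressed the plunger down about 12 mm, using about 10 N. I carried the table clockwise by friction on the plunger's head and lifted straight up at the next hole.

**Last checks:**
- **Table angle:** the pellets seen by the top camera show a turn of 45.0° (readings from 44.9° to 45.1°).
- **Plunger out:** while lifting, the spring was still pushing with 7.5 N when the head was only about 3 mm from its rest height, so it had come through the plate. The force fell to zero by z = 0.101. In the side view, the head sits where a fully released plunger should.
- **Surroundings:** the robot was clear of everything. In the final cropped views the pellets were in their nests and nothing looked disturbed, but I didn't check the jar or brush again after the move.

**Disagreement:** heights from combining camera views came out 5–12 mm low against the given sizes. I used the given heights and felt for contact instead, and contact came at about z = 0.0995, which agrees with them.

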